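# Lid the roll warmer and lift the outer cover away

### The arm

A 6-joint arm with a two-finger parallel gripper is mounted at the origin on the work surface. World frame = base frame: x ahead of the robot, y to its left, z up, the work surface at z = 0. Lengths are in m, angles in rad, forces in N, time in s.
With the tool pointing down it reaches from about 0.3 to 0.875 m from the base axis. Payload 6.4 kg.
Tool frame: the origin (TCP) lies at the very end of the fingers, on their centre line; the grasp point (between the pads) lies ctrl.pinch_z behind it (ctrl.pinch_z is the distance from the TCP to the grasp point, in m); y points along the fingers, z is the direction in which the jaws open and shut, and the axes are right-handed (so a half turn about y gives the same grasp; the last joint's range is limited). The gripper opens to 85 mm and grips with 20 to 120 N. Pads are 22 mm wide; open, the fingers measure 114 mm over their backs; the gripper's body (76 mm by 85 mm) begins 54 mm behind the grasp point. The pads swing forward as they close: fully open they stand 13 mm farther back than shut.
Start: joints at [0.896, 0.181, 1.607, -0, 1.354, -0.206], TCP at [0.26, 0.513, 0.231] pointing down, gripper open.
Joint ranges: [-2.99, 2.99], [-0.89, 2.07], [0.3, 2.58], [-1.14, 4.28], [0, 2.63], [-3.12, 3.12]. Speed limits (rad/s): [2.57, 2.57, 3.01, 3.14, 3.14, 3.14].

### API

Orientations are given as a unit quaternion [w, x, y, z].
In Python, from bench import ctrl gives the robot as it stands.
- The arm moves only by the shell command python3 -m pendant 'ROWS'. ROWS is JSON, one flat list of numbers, 7 for each row, row after row: the shift along the world's x, y, z in m, then the turn, a rotation vector about the world's x, y, z in degrees, then the finger opening in m, from 0 to 0.0854. In form: [tx, ty, tz, rx, ry, rz, hand, tx, ty, tz, rx, ry, rz, hand, ...]. A call has 1 to 12 rows; each row shifts and turns the commanded pose from where the row before left it; what a row does not reach is not made up. A row lasts 1/8 s, in which the tool goes at most 62.5 mm and 10.7 degrees, less where a joint would pass 70% of its speed; a pose out of reach is approached as far as the arm can. A call with a gripper value outside its range is refused whole. The fingers move at their own pace and stop on an object; the grip force is fixed at half the most. Time passes only in rows, so rows that do not move let the fingers close. It gives the time, the measured TCP pose, the force and the opening at its end, in the units of the state.
- ctrl.get_obs(): the state, without advancing time (a new reading comes with each control period).
- ctrl.camera(name): name is "scene" or "top" or "wrist"; returns the picture (420x560x3 uint8, red, green, blue); there is no depth.
- ctrl.camera_info(name): a dict with "fx", "fy", "cx", "cy" (pixels), "origin" and "rotation" of the camera in the world; the wrist camera has in their place "tool_from_camera" (4x4, takes a point from camera to tool coordinates, whose origin is the TCP and whose axes are the tool frame's). Camera axes: x right, y down, z forward; pixel columns grow to the right and rows downward; lengths in m; the calibration is good to about 2 mm. A picture is of the moment at which its call begins: read the wrist's pose just before it. camera_info takes no time and is no camera call.
- ctrl.hand_in(): hands the job in, once; it reports no verdict.
Trained networks look in the newest picture that a camera, given by its name, has taken for a name from the list of things; names that differ only in an ending like _2 or _b are one class to them, and where a whole thing is asked for, a point or a joint stands for the part that bears it (a point fixed in the world has none). Each returns a list of dicts, best first, with "score" (0 to 1); they miss things now and then, are a little off and sometimes report something else, mostly with a low value. They report only what shows in the picture. A call takes as long as a camera call. They do not tell look-alikes from the thing itself.
- ctrl.silhouettes(target, camera): "mask" (420x560 bool, what is visible of it) and "bbox" ([left, top, right, bottom] in pixels, round what is visible of it).
The state is a dict: "time_s": time; "q": joint angles; "dq": joint speeds; "joint_efforts": joint torques, N m; "eef_pos": TCP position; "eef_rot": TCP orientation; "wrist_force": force on the tool from outside, world axes, zero at the start; "torque": the same for the moment, N m; "opening": opening from 0.0 (shut) to 1.0 (fully open).
Only numpy, scipy, OpenCV 4.12 (cv2) and the standard library are available. Lean on these libraries where they do the work, as an engineer would, in place of code of your own. Each camera call takes 0.05 s, during which the arm holds its last target.

### The job

Close the roll warmer with its nested pair of lids: pick the pair up by the black inner knob, keep the two lids together, set them gently home in the pot's mouth and let go of the knob. Then take the red collar and lift the steel outer lid alone, leaving the blue inner lid seated and undisturbed, and finish still holding the outer lid, level and still, its underside about 12 cm above the pot's rim and straight over the pot. Leave the pot, the trivet and everything else on the table alone.

Things in the scene. Friction and masses are not known exactly. Their poses are not given: they have to be found in the camera images.
- pot: Fixed steel double-walled roll warmer, two black side loops (to 127 mm from the axis, 80 to 95 mm high). Diameter 190, height 130 mm, round open mouth 140 mm across (slightly faceted, 135 at the narrowest), flat rim 25 mm wide. Rolls lie inside, at most 95 mm above the table. Origin: centre of its underside, on the table; z up along its axis.
- pot_rim (a point): Centre of the pot's mouth at rim height, 130 mm above the table.
- trivet: Fixed round cork trivet, 200 mm diameter, 12 mm thick, on which the nested lids stand at the start. Origin: centre of its underside.
- inner_lid: Loose blue inner lid, 0.17 to 0.35 kg. Origin: centre of its underside, z up. Upwards: plug dia. 130 (lower 7 tapering to 116), 0 to 14; disc dia. 164, 14 to 21; stem dia. 20; black knob dia. 28, 64 to 88 mm. Home in the pot: disc on the rim, origin 116 mm above the table. Stem and knob stand up through the outer lid, which just rests on the disc: lifting the knob carries both lids.
- inner_knob (a point): Centre of the black knob, on the inner lid's axis 76 mm above its origin.
- outer_lid: Loose steel outer lid, 0.17 to 0.35 kg. Origin: centre of its underside (skirt's lower edge), z up. Dia. 188; skirt 174 inside, 4 deep; plate 4 to 9; centre hole dia. 44; red collar round the hole, outside dia. 54, 9 to 37 mm up. Nested: origin 17 mm above the inner lid's, collar top 10 mm below the black knob, up to 5 mm off its axis; clears the pot's rim by 3 mm. Lifts off freely.
- outer_collar (a point): Point on the outer lid's axis at gripping height of the red collar, 23 mm above the outer lid's origin (14 mm above its plate).
- salt: Bystander: loose white shaker with steel top, 38 mm diameter, 70 mm tall. Origin under its centre.
- pepper: Bystander: loose grey shaker with steel top, 38 mm diameter, 70 mm tall. Origin under its centre.
- mug: Bystander: loose blue mug, 72 mm diameter, 85 mm tall, handle to one side. Origin under its centre.
- spoon: Bystander: loose black-handled serving spoon lying flat, 240 mm long along its x axis.
- meal_box: Bystander: loose closed white foam meal box, 205 x 205 mm, 75 mm tall. Origin under its centre.
- napkins: Bystander: loose black napkin holder with paper napkins, 110 x 130 mm, 85 mm tall. Origin under its centre.
Not all that is in view belongs to the job. Several things have the shape of the outer_lid; the one meant has the colours described above.

How it is judged:
By the outcome, as a careful person would: the job done as asked, in the order asked, and still so for the second after the job is handed in, while the arm keeps its last pose, push and grip.
It also fails if it takes over 53 s, if anything falls off the work surface, if the arm or the gripper's body presses on something with over 40 N, if the wrist force passes 120 N, or if a joint passes its speed limit or range.

## Working session

There is one attempt and no reset: what is moved stays moved. The work goes in short steps, Python scripts to look and compute and a shell command to move; the robot and the scene stay as the last step left them, time stands still between calls to the robot, and variables do not carry over. Pictures are saved under pics/ and viewed, and the job is handed in when it is done.

```bash
ls; mkdir -p pics; python3 - <<'E'
from bench import ctrl
import cv2
o=ctrl.get_obs(); print(o); print(ctrl.pinch_z)
for n in ["scene","top","wrist"]:
    im=ctrl.camera(n); cv2.imwrite(f"pics/a_{n}.png",im[:,:,::-1])
    print(n,ctrl.camera_info(n))
E
```

```text
pics
{'time_s': 0.0, 'q': array([ 8.95696433e-01,  1.81565436e-01,  1.60805731e+00, -8.42707418e-06,
        1.35378975e+00, -2.06302424e-01]), 'dq': array([ 0.00098472, -0.00290997, -0.00187667,  0.0007491 , -0.00015604,
       -0.00049362]), 'joint_efforts': array([ 3.98919083e-04, -4.44890893e+01, -3.51330006e+01, -2.85821452e-04,
        9.30068723e-03,  9.09725543e-06]), 'eef_pos': array([0.25941272, 0.51251064, 0.23034661]), 'eef_rot': array([-0.68718704,  0.6883534 , -0.16450249,  0.16395882]), 'wrist_force': array([-0.25811969,  0.17176711,  0.74555621]), 'torque': array([ 0.02315034, -0.06227425,  0.00776502]), 'opening': 0.997359603248462}
0.0187
scene {'fx': 409.19301635144376, 'fy': 409.19301635144376, 'cx': 274.533318477679, 'cy': 214.17579019904875, 'origin': array([ 0.9995205 , -0.63685299,  0.94432465]), 'rotation': array([-0.35018482,  0.86523381,  0.33182274, -0.13650901])}
top {'fx': 429.5689860413861, 'fy': 429.5689860413861, 'cx': 272.63862992140236, 'cy': 209.6423892777023, 'origin': array([ 0.32088134, -0.00768776,  1.34495259]), 'rotation': array([-0.03525995,  0.71653333, -0.69538492,  0.04214914])}
wrist {'fx': 363.9632836645423, 'fy': 363.9632836645423, 'cx': 274.11113566232586, 'cy': 207.4535036167642, 'tool_from_camera': array([[-7.58071960e-04,  9.61187004e-01,  2.75896664e-01,
        -7.03740585e-02],
       [-6.91900095e-04, -2.75897181e-01,  9.61186905e-01,
        -1.42158553e-01],
       [ 9.99999473e-01,  5.37755913e-04,  8.74195296e-04,
         3.68477612e-04],
       [ 0.00000000e+00,  0.00000000e+00,  0.00000000e+00,
         1.00000000e+00]])}
```

View pics/a_scene.png

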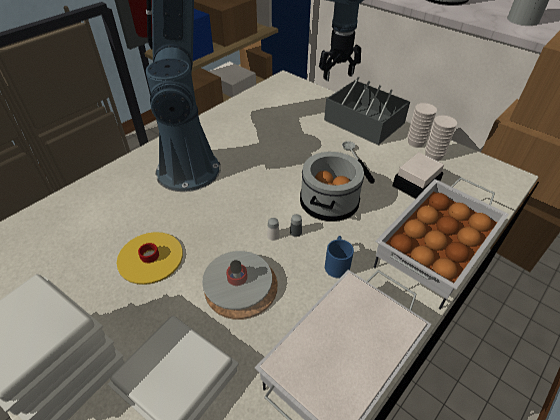

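View pics/a_top.png

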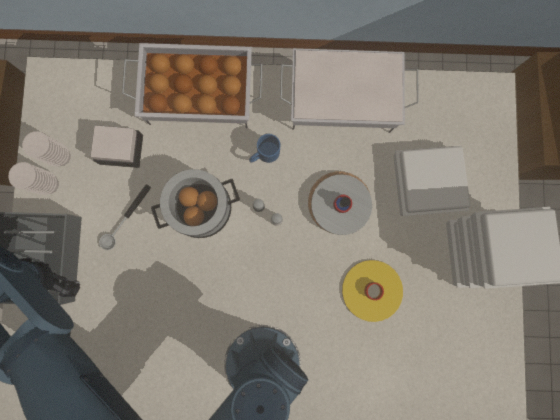

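View pics/a_wrist.png

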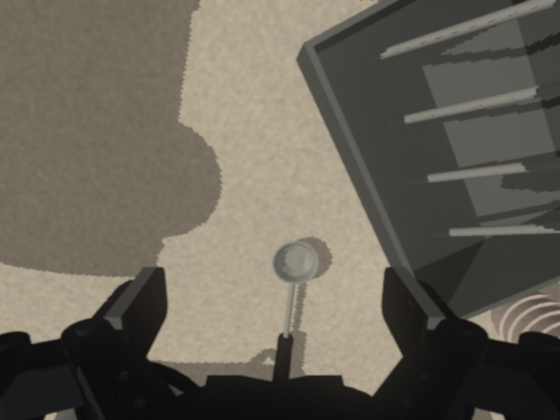

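The steel nested pair sits at top (341,203), with the knob near (343,203) inside the red collar. The pot is at top (195,203). The yellow plate at (373,290) is a decoy.

```bash
cat > h.py <<'E'
from bench import ctrl
import numpy as np, cv2
from scipy.spatial.transform import Rotation as R
def rot(q): return R.from_quat([q[1],q[2],q[3],q[0]]).as_matrix()
def pose(cam):
    i=ctrl.camera_info(cam)
    if cam!='wrist':
        r=np.asarray(i['rotation']); return rot(r) if r.size==4 else r, np.asarray(i['origin']), i
    o=ctrl.get_obs(); T=np.eye(4); T[:3,:3]=rot(o['eef_rot']); T[:3,3]=o['eef_pos']
    T=T@i['tool_from_camera']; return T[:3,:3],T[:3,3],i
def ray(cam,u,v,z,P=None):
    Rm,c,i=P or pose(cam)
    d=Rm@np.array([(u-i['cx'])/i['fx'],(v-i['cy'])/i['fy'],1.])
    return c+d*(z-c[2])/d[2]
def proj(cam,p,P=None):
    Rm,c,i=P or pose(cam)
    x=Rm.T@(np.asarray(p)-c); return np.array([i['fx']*x[0]/x[2]+i['cx'],i['fy']*x[1]/x[2]+i['cy']])
E
python3 - <<'E'
from h import *
for cam in ['top','scene']:
    ctrl.camera(cam)
    for n in ['pot','inner_knob','inner_lid','outer_lid','outer_collar','trivet','mug','salt','pepper']:
        for d in ctrl.silhouettes(n,cam)[:3]:
            m=d['mask']; v,u=np.nonzero(m); 
            if len(u)==0: continue
            (cx,cy),(a,b),t=cv2.minAreaRect(np.stack([u,v],1).astype(np.float32))
            z={'pot':.13,'inner_knob':.1,'inner_lid':.1,'outer_lid':.038,'outer_collar':.06,'trivet':.012,'mug':.08,'salt':.07,'pepper':.07}[n]
            print(cam,n,round(d['score'],2),np.round(d['bbox']),len(u),'cen',u.mean().round(1),v.mean().round(1),'rect',round(cx,1),round(cy,1),round(a),round(b),ray(cam,u.mean(),v.mean(),z).round(4))
print(ctrl.get_obs()['time_s'])
im=ctrl.camera('top')
c=np.hstack([cv2.resize(im[150:255,143:248],(400,400),interpolation=cv2.INTER_CUBIC),cv2.resize(im[150:255,290:395],(400,400),interpolation=cv2.INTER_CUBIC)])
cv2.imwrite('pics/b.png',c[:,:,::-1])
E
```

```text
top pot 0.82 [152. 172. 243. 238.] 4150 cen 195.2 203.4 rect 194.6 202.5 82 67 [0.4657 0.2031 0.13  ]
top inner_knob 0.68 [336. 197. 349. 209.] 120 cen 342.8 202.9 rect 343.0 203.5 11 12 [ 0.4842 -0.2225  0.1   ]
top inner_knob 0.31 [153. 170. 238. 239.] 4143 cen 194.8 203.4 rect 194.7 202.7 83 67 [0.4693 0.2095 0.1   ]
top inner_lid 0.44 [340. 197. 350. 210.] 140 cen 342.3 202.9 rect 342.5 203.0 12 13 [ 0.484  -0.2211  0.1   ]
top outer_lid 0.7 [313. 173. 370. 236.] 2796 cen 341.1 204.1 rect 341.2 203.8 61 59 [ 0.4883 -0.2281  0.038 ]
top outer_lid 0.59 [345. 261. 404. 322.] 2843 cen 372.0 290.6 rect 372.0 290.5 61 60 [ 0.2292 -0.3242  0.038 ]
top outer_collar 0.93 [310. 176. 374. 237.] 2694 cen 340.8 204.4 rect 341.0 204.0 59 58 [ 0.4846 -0.2233  0.06  ]
top outer_collar 0.76 [345. 264. 404. 323.] 2909 cen 372.0 290.1 rect 372.0 290.5 61 60 [ 0.2322 -0.3189  0.06  ]
top trivet 0.83 [306. 172. 362. 221.] 302 cen 324.1 186.0 rect 327.9 189.1 28 62 [ 0.5473 -0.178   0.012 ]
top mug 0.98 [250. 134. 284. 164.] 622 cen 266.7 148.6 rect 264.5 148.0 28 29 [0.6444 0.0053 0.08  ]
top salt 0.
[... 1256 characters left out ...]
9 305.9 rect 246.4 302.3 31 72 [ 0.564  -0.2594  0.012 ]
scene trivet 0.17 [344. 144. 377. 185.] 243 cen 356.7 157.7 rect 360.1 159.9 49 13 [0.4217 0.4475 0.012 ]
scene mug 0.9 [328. 236. 355. 280.] 902 cen 338.6 257.8 rect 338.5 257.5 27 41 [ 0.6707 -0.0223  0.08  ]
scene mug 0.71 [230. 260. 245. 278.] 200 cen 235.5 269.6 rect 236.5 269.0 18 13 [ 0.494  -0.2331  0.08  ]
scene salt 0.72 [265. 222. 279. 240.] 244 cen 272.8 229.3 rect 273.0 229.5 12 23 [ 0.4655 -0.0572  0.07  ]
scene pepper 0.6 [291. 216. 301. 236.] 206 cen 296.0 226.1 rect 296.0 225.5 21 10 [ 0.5071 -0.003   0.07  ]
scene pepper 0.24 [300. 150. 366. 221.] 3689 cen 331.1 186.2 rect 330.4 186.3 62 70 [0.4795 0.2037 0.07  ]
1.15
```

View pics/b.png

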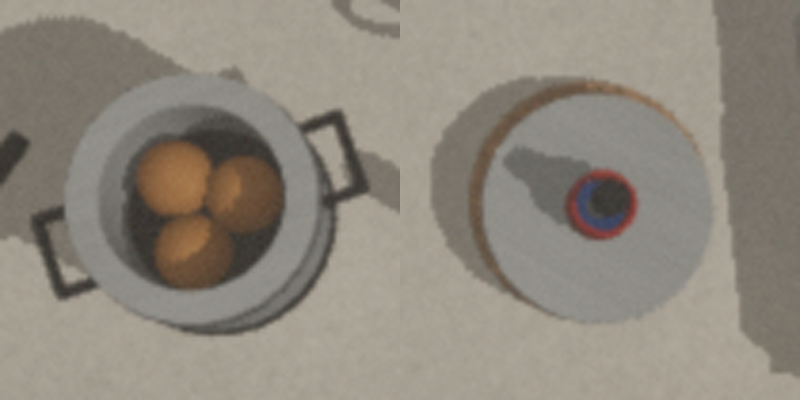

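```bash
python3 - <<'E'
from h import *
o=ctrl.get_obs();Rm=rot(o['eef_rot']);print(Rm.round(3))
P=pose('wrist')
c=(ray('wrist',280,210,0.13,P));print('center view pt',c.round(3),'cam',P[1].round(3), o['eef_pos'])
# top: fit rim outer edge & collar
for cam in ['top','scene']:
    im=ctrl.camera(cam).astype(int);r,g,b=im[...,0],im[...,1],im[...,2]
    red=((r-g>50)&(r-b>40)).astype(np.uint8)
    n,l,s,ce=cv2.connectedComponentsWithStats(red)
    for k in range(1,n):
        if s[k,4]>15: print(cam,s[k],ce[k].round(1), ray(cam,s[k,0]+(s[k,2]-1)/2,s[k,1]+(s[k,3]-1)/2,0.066).round(4))
for cam in ['top','scene']: print(cam,proj(cam,[.486,-.224,.088]),proj(cam,[.488,-.228,.038]),proj(cam,[.466,.203,.13]))
E
```

```text
[[ 0.892 -0.     0.452]
 [-0.452 -0.     0.892]
 [-0.    -1.    -0.   ]]
center view pt [0.263 0.517 0.13 ] cam [0.197 0.545 0.373] [0.25978791 0.51297279 0.23128382]
top [335 201  17  11  32] [343.3 207.5] [ 0.4792 -0.229   0.066 ]
top [366 283  18  17  68] [375.1 291. ] [ 0.2302 -0.3247  0.066 ]
scene [323 172   5   8  33] [325. 175.] [0.4307 0.2366 0.066 ]
scene [333 177  13   8  81] [339.1 180.4] [0.4797 0.247  0.066 ]
scene [430 193  15  13 127] [437.2 198.9] [0.7568 0.3783 0.066 ]
scene [449 202  17  14 168] [457.5 208.9] [0.8211 0.3801 0.066 ]
scene [418 206  16  14 161] [425.3 212.6] [0.7583 0.3012 0.066 ]
scene [440 210   9   6  29] [445.  212.7] [0.7995 0.3381 0.066 ]
scene [470 212  18  15 188] [478.6 219.5] [0.8874 0.3807 0.066 ]
scene [438 217  16  13 143] [445.7 223. ] [0.8224 0.3009 0.066 ]
scene [405 219  17  15 172] [412.7 226.5] [0.7576 0.2269 0.066 ]
scene [461 220   9   7  32] [465.3 223.1] [0.8647 0.3388 0.066 ]
scene [428 224   9   6  29] [433.2 226.7] [0.7995 0.2618 0.066 ]
scene [459 228  18  14 191] [467.2 234.3] [0.8892 0.3007 0.066 ]
scene [426 231  17  15 
[... 305 characters left out ...]
ne [138 243  19  19 141] [146.9 251.6] [ 0.2617 -0.3475  0.066 ]
scene [448 244  16  13 165] [455.4 250. ] [0.8888 0.2242 0.066 ]
scene [470 245  11   7  28] [474.9 247.9] [0.9257 0.2668 0.066 ]
scene [412 247  18  16 192] [420.4 253.8] [0.8249 0.1457 0.066 ]
scene [437 250  10   8  47] [441.7 253.7] [0.8658 0.1871 0.066 ]
scene [433 259  20  17 211] [442.6 266.7] [0.8887 0.1463 0.066 ]
scene [459 261  10   8  29] [463.3 264.2] [0.9266 0.1913 0.066 ]
scene [227 267  19  16  52] [232.  276.2] [ 0.4981 -0.2367  0.066 ]
top [342.62009374 202.77666468] [341.10623123 204.20633341] [195.24171931 203.32220841]
scene [235.64304688 264.00881781] [236.43174757 276.61912556] [329.27422739 169.92492926]
```

```bash
python3 -m pendant '[0.029,-0.044,0.012,0,0,0,0.085, 0.029,-0.044,0.012,0,0,0,0.085, 0.030,-0.044,0.012,0,0,0,0.085, 0.029,-0.044,0.012,0,0,0,0.085, 0.030,-0.045,0.012,0,0,0,0.085, 0.029,-0.044,0.012,0,0,0,0.085, 0.030,-0.045,0,0,0,0,0.085, 0,0,0,0,0,0,0.085, 0,0,0,0,0,0,0.085]'
python3 - <<'E'
from h import *
im=ctrl.camera('wrist');cv2.imwrite('pics/c.png',im[:,:,::-1]);P=pose('wrist')
for d in ctrl.silhouettes('pot','wrist')[:2]: print(d['score'],d['bbox'])
print(ctrl.get_obs()['eef_pos'],proj('wrist',[.466,.203,.13],P))
E
```

```text
time_s: 2.42
eef_pos: [0.4655, 0.2031, 0.3032]
eef_rot: [0.688, -0.688, 0.165, -0.164]
wrist_force: [-0.6, -0.6, -0.5]
opening: 0.992
0.83 [179.4, 55.2, 401.0, 282.7]
[0.46508528 0.20396613 0.30317102] [273.11854086 186.77890462]
```

View pics/c.png

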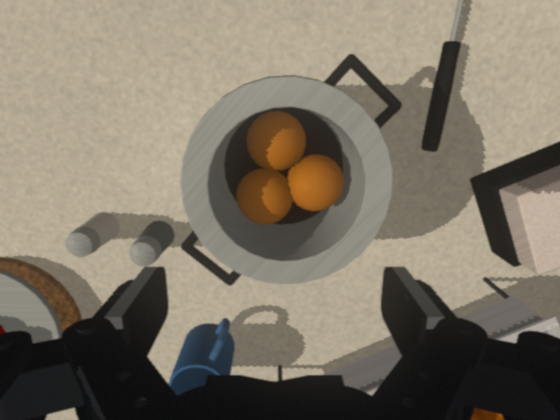

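The pot is seen whole, its rim spanning about x 181–392 and y 76–284. I'll fit the rim circle next.

```bash
cat >> h.py <<'E'
from scipy.optimize import least_squares
def fitcircle(cam,im,c0,z,rad,P,win=12,sign=0,ch=None,n=90):
    """radial max-gradient edge pts near projected circle; returns 3D centre+radius"""
    g=cv2.GaussianBlur(im if ch is None else ch(im),(3,3),0).astype(float)
    if g.ndim==2: g=g[...,None]
    c=np.array(c0,float); res=None
    for it in range(4):
        pts=[]
        for t in np.linspace(0,2*np.pi,n,endpoint=False):
            rr=np.linspace(rad-win/1000,rad+win/1000,61)
            px=np.array([proj(cam,[c[0]+r*np.cos(t),c[1]+r*np.sin(t),z],P) for r in rr])
            if (px<2).any() or (px[:,0]>556).any() or (px[:,1]>416).any(): continue
            s=np.stack([cv2.remap(g[...,k].astype(np.float32),px[:,0].astype(np.float32)[None],px[:,1].astype(np.float32)[None],cv2.INTER_LINEAR)[0] for k in range(g.shape[2])],1)
            d=s[6:]-s[:-6]; e=np.linalg.norm(d,axis=1) if not sign else sign*d.sum(1)
            k=e.argmax()
            if e[k]>20: pts.append(ray(cam,*px[k+3],z,P)[:2])
        pts=np.array(pts)
        f=lambda p:np.hypot(pts[:,0]-p[0],pts[:,1]-p[1])-p[2]
        s=least_squares(f,[c[0],c[1],rad],loss='soft_l1',f_scale=.001)
        c=s.x[:2]; res=(s.x.round(4),len(pts),np.median(np.abs(f(s.x))).round(5))
        win=max(win*.6,5)
    return res
E
python3 - <<'E'
from h import *
P=pose('wrist');im=cv2.imread('pics/c.png')[:,:,::-1].copy()
print('outer',fitcircle('wrist',im,[.466,.203],.13,.095,P))
print('mouth',fitcircle('wrist',im,[.466,.203],.13,.069,P))
P=pose('top');im=cv2.imread('pics/a_top.png')[:,:,::-1].copy()
print('top outer',fitcircle('top',im,[.466,.203],.13,.095,P,sign=0))
print('top mouth',fitcircle('top',im,[.466,.203],.13,.069,P,sign=0))
print('top lid',fitcircle('top',im,[.488,-.228],.038,.094,P,sign=0))
P=pose('scene');im=cv2.imread('pics/a_scene.png')[:,:,::-1].copy()
print('sc outer',fitcircle('scene',im,[.466,.203],.13,.095,P,sign=0))
print('sc mouth',fitcircle('scene',im,[.466,.203],.13,.069,P,sign=0))
print('sc lid',fitcircle('scene',im,[.488,-.228],.038,.094,P,sign=0))
E
```

```text
outer (array([0.4727, 0.2111, 0.0957]), 40, np.float64(0.00063))
mouth (array([0.472 , 0.213 , 0.0698]), 72, np.float64(0.00013))Traceback (most recent call last):
  File "<stdin>", line 6, in <module>
  File "h.py", line 36, in fitcircle
    s=least_squares(f,[c[0],c[1],rad],loss='soft_l1',f_scale=.001)
    return func(*args, **kwargs)
    vector_fun = VectorFunction(
        fun_wrapped,
    ...<6 lines>...
        workers=workers
    )
    self._update_fun()
    ~~~~~~~~~~~~~~~~^^
    self.f = self.fun_wrapped(xp_copy(self.x))
             ~~~~~~~~~~~~~~~~^^^^^^^^^^^^^^^^^
    return np.atleast_1d(self.fun(x))
                         ~~~~~~~~^^^
    return self.f(x, *self.args, **self.kwargs)
           ~~~~~~^^^^^^^^^^^^^^^^^^^^^^^^^^^^^^
  File "h.py", line 35, in <lambda>
    f=lambda p:np.hypot(pts[:,0]-p[0],pts[:,1]-p[1])-p[2]
                        ~~~^^^^^
IndexError: too many indices for array: array is 1-dimensional, but 2 were indexed
```

```bash
sed -i 's/e\[k\]>20/e[k]>TH/; 1i TH=8' h.py
python3 - <<'E'
from h import *
P=pose('wrist');im=cv2.imread('pics/c.png')[:,:,::-1].copy()
print('outer',fitcircle('wrist',im,[.472,.212],.13,.095,P))
print('mouth',fitcircle('wrist',im,[.472,.212],.13,.07,P))
for cam in ['top','scene']:
  P=pose(cam);im=cv2.imread(f'pics/a_{cam}.png')[:,:,::-1].copy()
  for n,c,z,r in [('outer',[.472,.212],.13,.095),('mouth',[.472,.212],.13,.07),('lid',[.488,-.228],.038,.094)]:
    try: print(cam,n,fitcircle(cam,im,c,z,r,P))
    except Exception as e: print(cam,n,'fail')
E
```

```text
outer (array([0.4719, 0.2129, 0.0941]), 90, np.float64(0.00045))
mouth (array([0.472 , 0.213 , 0.0697]), 90, np.float64(0.00018))
top outer (array([0.4727, 0.2107, 0.0954]), 44, np.float64(0.00077))
top mouth (array([0.4715, 0.2103, 0.0697]), 65, np.float64(0.00039))
top lid (array([ 0.4884, -0.2302,  0.0941]), 40, np.float64(0.00054))
scene outer (array([0.4724, 0.21  , 0.0953]), 56, np.float64(0.00097))
scene mouth (array([0.473 , 0.2109, 0.0697]), 65, np.float64(0.00063))
scene lid (array([ 0.4911, -0.2298,  0.0933]), 71, np.float64(0.00061))
```

```bash
python3 -m pendant '[0.002,-0.054,0,0,0,0,0.085, 0.002,-0.054,0,0,0,0,0.085, 0.002,-0.054,0,0,0,0,0.085, 0.002,-0.054,0,0,0,0,0.085, 0.003,-0.054,0,0,0,0,0.085, 0.003,-0.054,0,0,0,0,0.085, 0.003,-0.052,0,0,0,0,0.085, 0.003,-0.052,0,0,0,0,0.085, 0,0,0,0,0,0,0.085, 0,0,0,0,0,0,0.085]'
python3 - <<'E'
from h import *
im=ctrl.camera('wrist');cv2.imwrite('pics/d.png',im[:,:,::-1]);P=pose('wrist')
o=ctrl.get_obs();print(o['eef_pos'],o['q'])
print('lid',fitcircle('wrist',im,[.488,-.23],.038,.094,P))
print('collar',fitcircle('wrist',im,[.488,-.23],.066,.027,P,win=10))
print('knob',fitcircle('wrist',im,[.486,-.226],.100,.014,P,win=8))
for d in ctrl.silhouettes('inner_knob','wrist')[:2]:
    b=d['bbox'];print(d['score'],b,ray('wrist',(b[0]+b[2])/2,(b[1]+b[3])/2,.09,P))
for p in ([.488,-.229,.1],[.488,-.229,.066]): print(proj('wrist',p,P))
E
```

```text
time_s: 3.78
eef_pos: [0.486, -0.2236, 0.303]
eef_rot: [0.688, -0.688, 0.164, -0.164]
wrist_force: [0.6, -0.4, -1.1]
opening: 0.999
[ 0.48602532 -0.22327848  0.30317395] [-6.52949568e-01  3.78605427e-02  1.61861044e+00  3.99127983e-04
  1.48570739e+00 -1.75697947e+00]
lid (array([ 0.4902, -0.227 ,  0.0932]), 90, np.float64(0.00056))
collar (array([ 0.4888, -0.2262,  0.0271]), 90, np.float64(0.00064))
knob (array([ 0.4893, -0.2302,  0.0165]), 90, np.float64(0.00076))
0.59 [250.6, 153.8, 292.5, 199.3] [ 0.48490501 -0.22469108  0.09      ]
[268.96372028 183.33015971]
[269.36210638 176.53004219]
```

View pics/d.png

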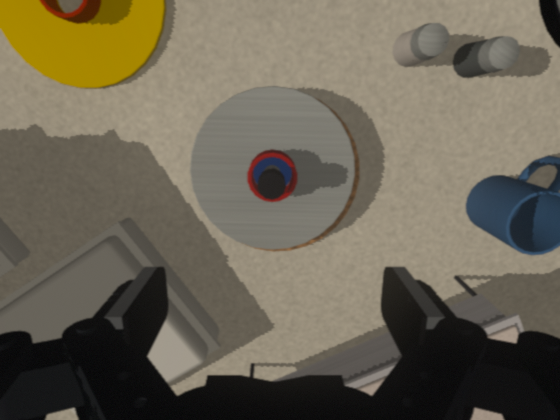

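```bash
python3 - <<'E'
from h import *
im=cv2.imread('pics/d.png')[:,:,::-1];P=pose('wrist')
c=im[140:215,235:310];cv2.imwrite('pics/d2.png',cv2.resize(c,(600,600),interpolation=cv2.INTER_NEAREST)[:,:,::-1])
m=np.zeros(im.shape[:2],np.uint8);m[150:205,240:292]=(im[150:205,240:292].astype(int).max(2)<55)
n,l,s,ce=cv2.connectedComponentsWithStats(m)
k=1+s[1:,4].argmax();print(s[k],ce[k],ray('wrist',*ce[k],.098,P).round(4))
u=s[k,0]+(s[k,2]-1)/2
ct=[0.4889,-0.2268,.1]; print('proj of lid axis at knob top',proj('wrist',ct,P))
E
```

```text
[258 168  28  31 668] [271.09131737 182.93413174] [ 0.4891 -0.2272  0.098 ]
proj of lid axis at knob top [271.33039726 183.07445711]
```

View pics/d2.png

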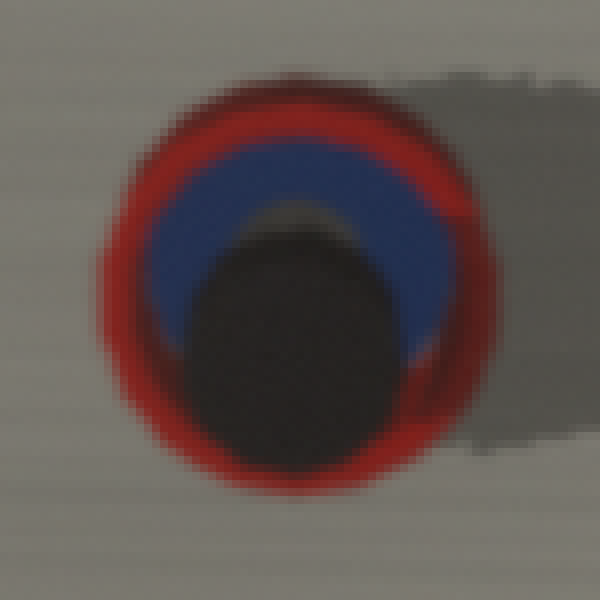

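```bash
python3 -m pendant '[0.005,-0.004,-0.02,0,0,0,0.085, 0,0,-0.045,0,0,0,0.085, 0,0,-0.045,0,0,0,0.085, 0,0,-0.045,0,0,0,0.085, 0,0,-0.04,0,0,0,0.085, 0,0,-0.02,0,0,0,0.085, 0,0,-0.015,0,0,0,0.085, 0,0,0,0,0,0,0.085, 0,0,0,0,0,0,0.085]'
python3 - <<'E'
from h import *
im=ctrl.camera('wrist');cv2.imwrite('pics/e.png',im[:,:,::-1])
P=pose('wrist'); o=ctrl.get_obs(); print(o['eef_pos'])
print(proj('wrist',[.491,-.2275,.1],P))
im=ctrl.camera('scene');cv2.imwrite('pics/e_s.png',cv2.resize(im[180:330,150:350],(800,600))[:,:,::-1])
E
```

```text
time_s: 5.0
eef_pos: [0.4916, -0.2292, 0.0744]
eef_rot: [-0.688, 0.688, -0.163, 0.165]
wrist_force: [1.0, -0.2, 0.6]
opening: 0.997
[ 0.49167115 -0.22937883  0.07458277]
[276.50058997 302.02226717]
```

View pics/e.png

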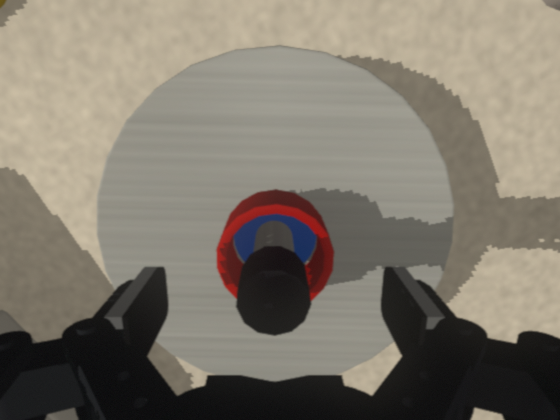

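View pics/e_s.png

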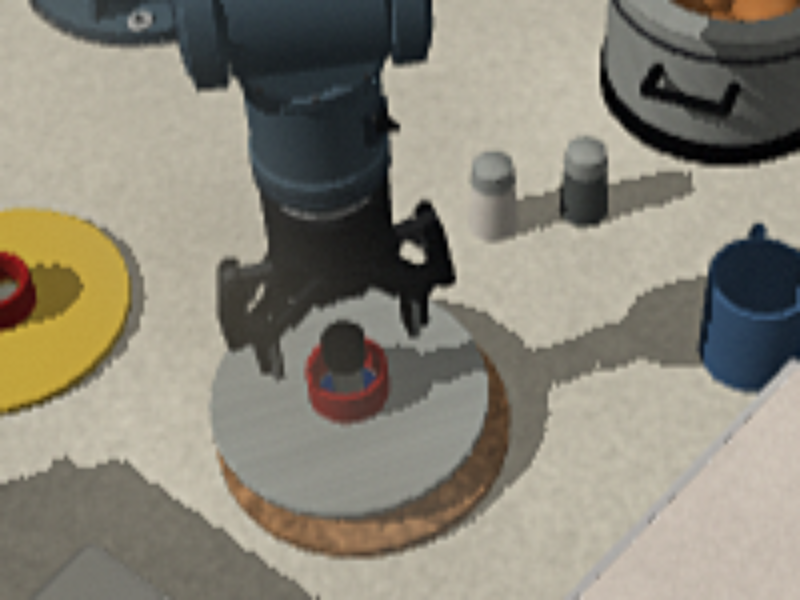

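Knob top is centred between the pads at about (274,299), predicted (276,302). Close.

```bash
python3 -m pendant '[0,0,0,0,0,0,0.0, 0,0,0,0,0,0,0.0, 0,0,0,0,0,0,0.0, 0,0,0,0,0,0,0.0, 0,0,0,0,0,0,0.0, 0,0,0,0,0,0,0.0]'
python3 - <<'E'
from h import *
im=ctrl.camera('scene');cv2.imwrite('pics/f_s.png',cv2.resize(im[180:330,150:350],(800,600))[:,:,::-1])
print(ctrl.get_obs()['eef_pos'],ctrl.get_obs()['opening'])
E
```

```text
time_s: 5.85
eef_pos: [0.4909, -0.2292, 0.0736]
eef_rot: [-0.688, 0.688, -0.164, 0.164]
wrist_force: [-2.0, -0.8, 4.9]
opening: 0.31
[ 0.49092976 -0.22927128  0.07363942] 0.3063485747145545
```

View pics/f_s.png

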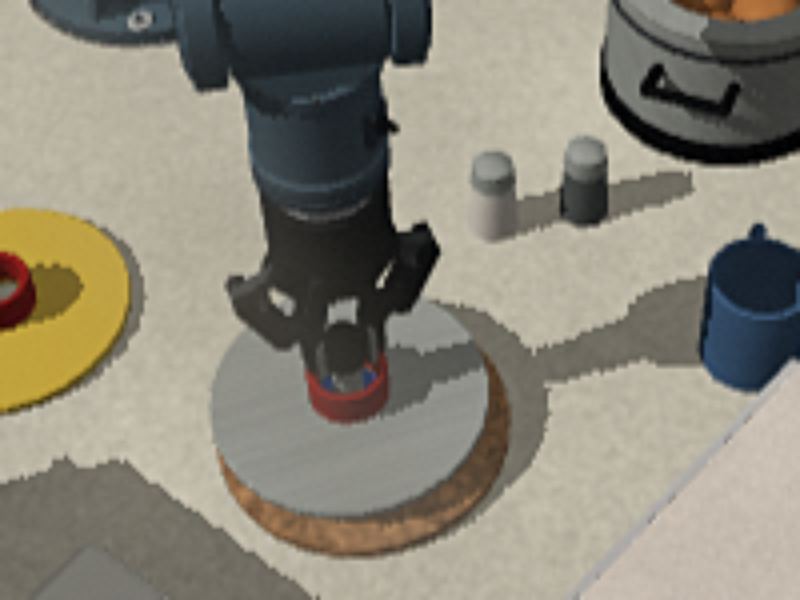

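```bash
python3 -m pendant '[0,0,0.006,0,0,0,0.0, 0,0,0.015,0,0,0,0, 0,0,0.03,0,0,0,0, 0,0,0.035,0,0,0,0, 0,0,0.04,0,0,0,0, 0,0,0.04,0,0,0,0, 0,0,0.03,0,0,0,0, 0,0,0.02,0,0,0,0, 0,0,0.01,0,0,0,0, 0,0,0,0,0,0,0, 0,0,0,0,0,0,0]'
python3 - <<'E'
from h import *
im=ctrl.camera('scene');cv2.imwrite('pics/g_s.png',cv2.resize(im[130:330,120:380],(780,600))[:,:,::-1])
im=ctrl.camera('wrist');cv2.imwrite('pics/g_w.png',im[:,:,::-1])
print(ctrl.get_obs())
E
```

```text
time_s: 7.28
eef_pos: [0.4902, -0.2286, 0.298]
eef_rot: [0.688, -0.687, 0.165, -0.164]
wrist_force: [0.8, -0.3, -6.3]
opening: 0.312
{'time_s': 7.375, 'q': array([-6.55840362e-01,  5.64013469e-02,  1.60957839e+00,  2.82557133e-05,
        1.47792383e+00, -1.75788324e+00]), 'dq': array([-5.13597274e-04, -1.48505244e-03, -5.14455271e-03,  1.07302360e-05,
        1.55053339e-03, -4.51367172e-04]), 'joint_efforts': array([ 1.96016690e-02, -4.27853501e+01, -3.96202970e+01,  2.30010839e-03,
        1.24442397e-02, -4.19220797e-06]), 'eef_pos': array([ 0.49030988, -0.22862627,  0.29799312]), 'eef_rot': array([ 0.68811661, -0.68742997,  0.16495848, -0.16347555]), 'wrist_force': array([ 0.4816238 , -0.04149695, -5.16875341]), 'torque': array([-0.0318516 ,  0.02797721,  0.01016096]), 'opening': 0.31010784392663066}
```

View pics/g_s.png

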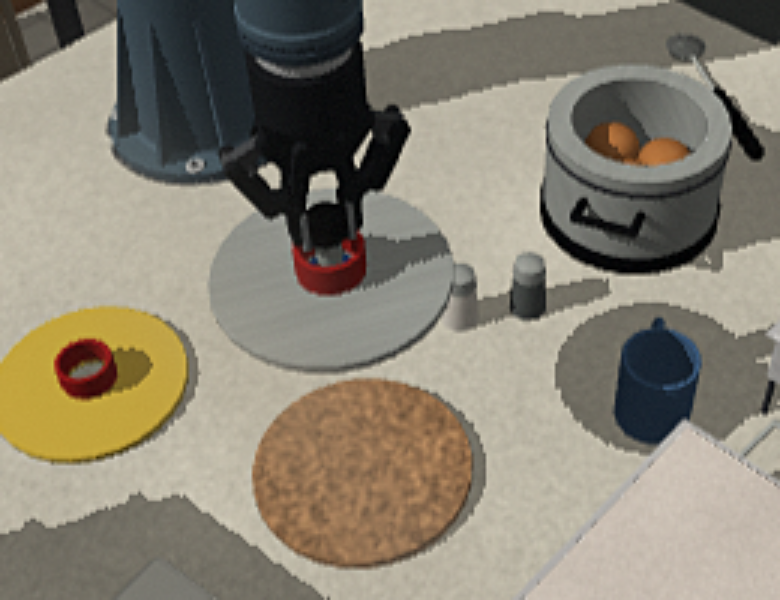

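View pics/g_w.png

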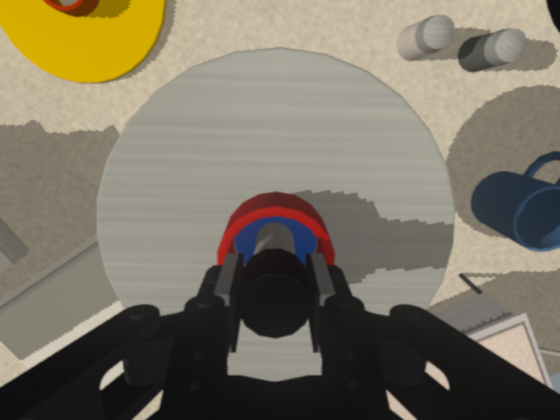

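```bash
python3 - <<'E'
from h import *
P=pose('wrist');o=ctrl.get_obs()
print('knob top', ray('wrist',275.5,302,o['eef_pos'][2]+.0264,P), o['eef_pos'])
im=cv2.imread('pics/g_w.png')[:,:,::-1].copy()
z=o['eef_pos'][2]-.0616+.026
print('plate',fitcircle('wrist',im,[.489,-.228],z,.094,P))
E
python3 -m pendant '[-0.001,0.012,0,0,0,0,0, -0.001,0.026,0,0,0,0,0, -0.002,0.042,0,0,0,0,0, -0.002,0.05,0,0,0,0,0, -0.002,0.05,0,0,0,0,0, -0.002,0.05,0,0,0,0,0, -0.002,0.05,0,0,0,0,0, -0.002,0.05,0,0,0,0,0, -0.002,0.042,0,0,0,0,0, -0.002,0.034,0,0,0,0,0, -0.001,0.022,0,0,0,0,0, 0,0.012,0,0,0,0,0]'
python3 -m pendant '[0,0,0,0,0,0,0, 0,0,-0.03,0,0,0,0, 0,0,-0.03,0,0,0,0,0,0,-0.015,0,0,0,0, 0,0,0,0,0,0,0, 0,0,0,0,0,0,0]'
python3 - <<'E'
from h import *
o=ctrl.get_obs();z=o['eef_pos'][2]-.0616+.026;print(o['eef_pos'],z)
for cam in ['top','scene','wrist']:
  im=ctrl.camera(cam);cv2.imwrite(f'pics/i_{cam}.png',im[:,:,::-1]);P=pose(cam)
  try: print(cam,fitcircle(cam,im,o['eef_pos'][:2],z,.094,P))
  except Exception as e: print(e)
E
```

```text
knob top [ 0.489047   -0.2268838   0.32439312] [ 0.49030988 -0.22862627  0.29799312]
plate (array([ 0.4879, -0.2261,  0.0919]), 68, np.float64(0.00052))
time_s: 8.88
eef_pos: [0.4709, 0.2125, 0.299]
eef_rot: [-0.688, 0.688, -0.164, 0.163]
wrist_force: [-0.3, -0.8, -6.1]
opening: 0.308
time_s: 9.62
eef_pos: [0.4727, 0.2109, 0.2257]
eef_rot: [0.688, -0.687, 0.164, -0.165]
wrist_force: [-0.7, 0.1, -5.6]
opening: 0.309
[0.47273113 0.21087312 0.22566861] 0.19006861076712603
top (array([0.4667, 0.2065, 0.0964]), 40, np.float64(0.00101))
scene (array([0.4717, 0.2097, 0.0945]), 66, np.float64(0.00148))
wrist (array([0.4692, 0.2133, 0.0917]), 68, np.float64(0.0008))
```

View pics/i_scene.png

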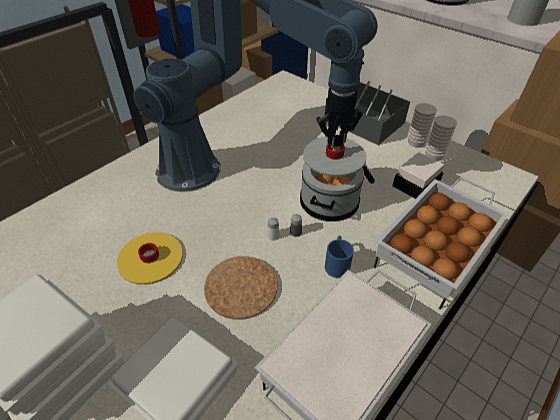

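View pics/i_top.png

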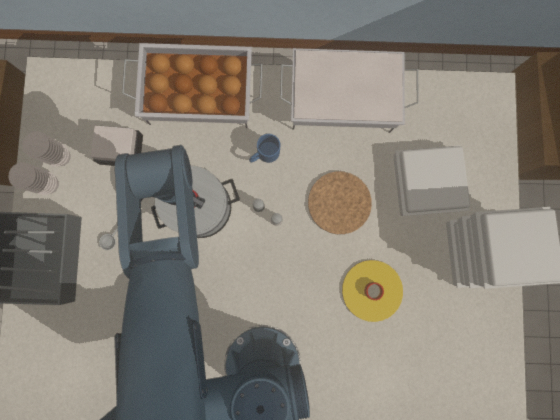

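View pics/i_wrist.png

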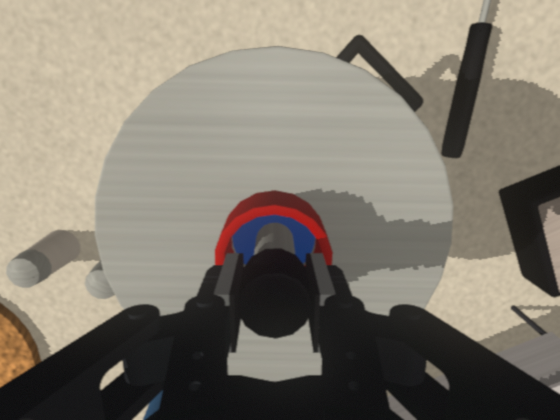

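Lids are level, nested, and centred over the pot to within about 2 mm. I'll lower them gently.

```bash
python3 -m pendant '[0.0005,0,-0.012,0,0,0,0, 0,0,-0.012,0,0,0,0, 0,0,-0.006,0,0,0,0, 0,0,-0.004,0,0,0,0, 0,0,-0.003,0,0,0,0,0,0,-0.003,0,0,0,0, 0,0,0,0,0,0,0]'
python3 -m pendant '[0,0,-0.002,0,0,0,0, 0,0,-0.002,0,0,0,0,0,0,0,0,0,0,0]'
```

```text
time_s: 10.65
eef_pos: [0.4722, 0.211, 0.1842]
eef_rot: [-0.688, 0.688, -0.164, 0.164]
wrist_force: [-0.3, -0.1, -5.3]
opening: 0.309
time_s: 11.02
eef_pos: [0.4721, 0.211, 0.1801]
eef_rot: [-0.688, 0.688, -0.164, 0.164]
wrist_force: [0.9, -0.8, -5.1]
opening: 0.308
```

```bash
python3 -m pendant '[0,0,-0.001,0,0,0,0, 0,0,-0.001,0,0,0,0,0,0,0,0,0,0,0]'
python3 -m pendant '[0,0,-0.0005,0,0,0,0,0,0,0,0,0,0,0]'; python3 -m pendant '[0,0,-0.0005,0,0,0,0,0,0,0,0,0,0,0]'
```

```text
time_s: 11.4
eef_pos: [0.4722, 0.211, 0.1782]
eef_rot: [-0.688, 0.688, -0.164, 0.164]
wrist_force: [-0.2, 0.3, -5.3]
opening: 0.304
time_s: 11.65
eef_pos: [0.4723, 0.211, 0.1778]
eef_rot: [-0.688, 0.688, -0.164, 0.164]
wrist_force: [-0.1, -0.4, -5.7]
opening: 0.308
time_s: 11.9
eef_pos: [0.4724, 0.211, 0.1777]
eef_rot: [0.688, -0.688, 0.164, -0.164]
wrist_force: [-2.4, -0.6, -0.6]
opening: 0.307
```

```bash
python3 -m pendant '[0,0,-0.0005,0,0,0,0,0,0,0,0,0,0,0]'
python3 - <<'E'
from h import *
im=ctrl.camera('scene');cv2.imwrite('pics/j_s.png',cv2.resize(im[100:230,260:420],(800,600))[:,:,::-1])
E
```

```text
time_s: 12.15
eef_pos: [0.4724, 0.211, 0.1776]
eef_rot: [0.688, -0.688, 0.164, -0.164]
wrist_force: [-5.6, -1.9, 5.6]
opening: 0.308
```

View pics/j_s.png

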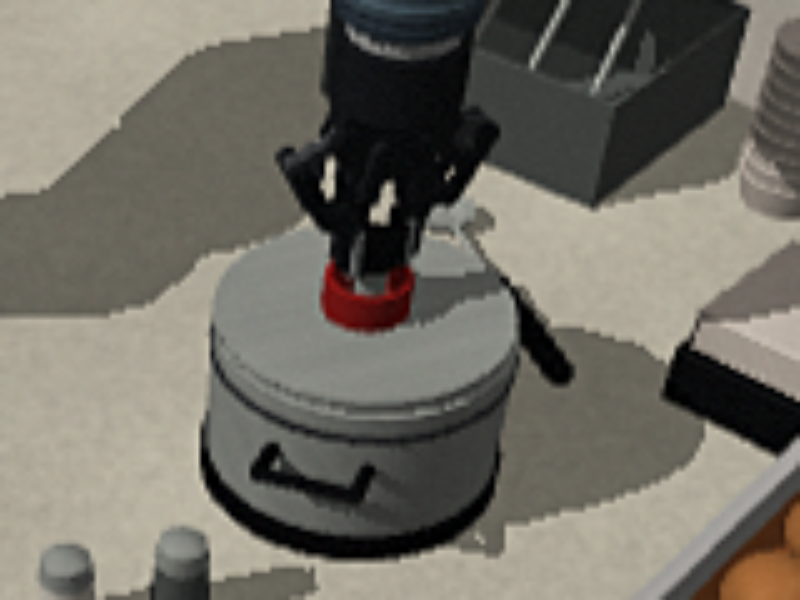

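```bash
python3 -m pendant '[0,0,0,0,0,0,0.04,0,0,0,0,0,0,0.06,0,0,0,0,0,0,0.085,0,0,0,0,0,0,0.085,0,0,0.02,0,0,0,0.085,0,0,0.04,0,0,0,0.085,0,0,0.03,0,0,0,0.085,0,0,0,0,0,0,0.085,0,0,0,0,0,0,0.085]'
python3 - <<'E'
from h import *
o=ctrl.get_obs();print(o['eef_pos']);P=pose('wrist')
im=ctrl.camera('wrist');cv2.imwrite('pics/k_w.png',im[:,:,::-1])
print('plate',fitcircle('wrist',im,[.4715,.212],.142,.094,P))
print('collar top out',fitcircle('wrist',im,[.4715,.212],.170,.027,P,win=7))
print('collar top in',fitcircle('wrist',im,[.4715,.212],.170,.022,P,win=5))
print(proj('wrist',[.472,.212,.170],P),proj('wrist',[.472,.212,.204],P))
im=ctrl.camera('scene');cv2.imwrite('pics/k_s.png',cv2.resize(im[100:230,260:420],(800,600))[:,:,::-1])
E
```

```text
time_s: 13.32
eef_pos: [0.4718, 0.2109, 0.2658]
eef_rot: [-0.688, 0.688, -0.165, 0.164]
wrist_force: [-0.1, 0.4, -0.1]
opening: 0.994
[0.47183727 0.21089931 0.26584157]
plate (array([0.4705, 0.2118, 0.0929]), 90, np.float64(0.00027))
collar top out (array([0.4692, 0.2129, 0.0274]), 90, np.float64(0.00094))
collar top in (array([0.4733, 0.2103, 0.0246]), 90, np.float64(0.00078))
[274.89825707 209.98816593] [275.017298   226.16979174]
```

View pics/k_w.png

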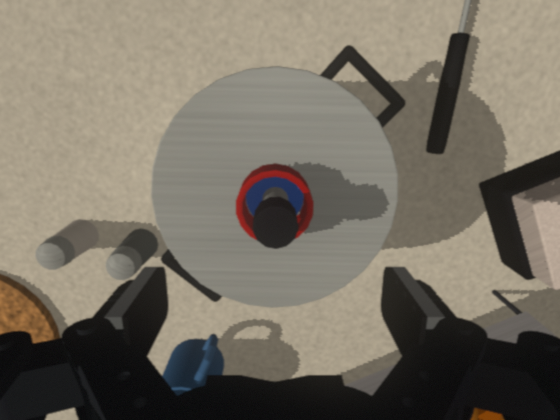

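View pics/k_s.png

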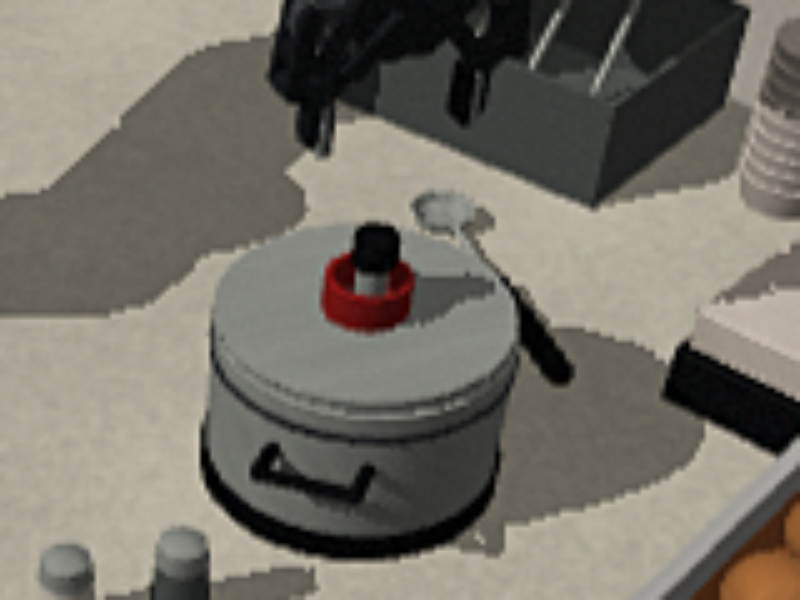

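```bash
python3 -m pendant '[-0.001,0.0005,-0.03,0,0,0,0.085,0,0,-0.035,0,0,0,0.085,0,0,-0.025,0,0,0,0.085,0,0,-0.015,0,0,0,0.085,0,0,-0.01,0,0,0,0.085,0,0,-0.005,0,0,0,0.085,0,0,0,0,0,0,0.085,0,0,0,0,0,0,0.085]'
python3 - <<'E'
from h import *
im=ctrl.camera('wrist');cv2.imwrite('pics/l_w.png',im[:,:,::-1])
im=ctrl.camera('scene');cv2.imwrite('pics/l_s.png',cv2.resize(im[100:230,260:420],(800,600))[:,:,::-1])
E
```

```text
time_s: 14.42
eef_pos: [0.4718, 0.2116, 0.1476]
eef_rot: [0.688, -0.688, 0.164, -0.165]
wrist_force: [-0.7, 0.6, -0.3]
opening: 0.996
```

View pics/l_w.png

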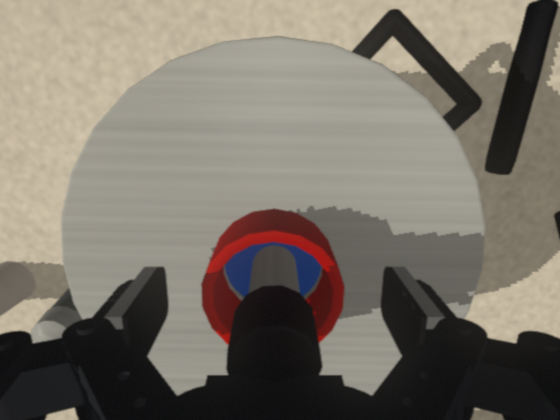

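View pics/l_s.png

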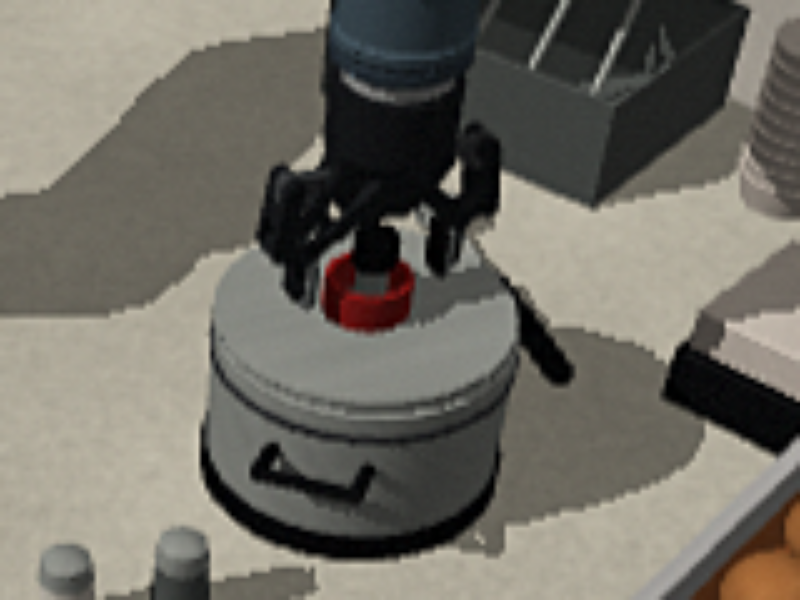

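```bash
python3 -m pendant '[0,0,-0.0015,0,0,0,0.085,0,0,0,0,0,0,0.06,0,0,0,0,0,0,0.054,0,0,0,0,0,0,0.03,0,0,0,0,0,0,0.0,0,0,0,0,0,0,0.0,0,0,0,0,0,0,0.0]'
python3 - <<'E'
from h import *
im=ctrl.camera('wrist');cv2.imwrite('pics/m_w.png',im[:,:,::-1])
im=ctrl.camera('scene');cv2.imwrite('pics/m_s.png',cv2.resize(im[100:230,260:420],(800,600))[:,:,::-1])
print(ctrl.get_obs()['torque'],ctrl.get_obs()['opening'])
E
```

```text
time_s: 15.4
eef_pos: [0.4713, 0.2114, 0.1459]
eef_rot: [-0.688, 0.688, -0.164, 0.164]
wrist_force: [-2.3, -0.5, 4.8]
opening: 0.616
[-0.30015388  0.4164656   0.01278146] 0.6148184438442325
```

View pics/m_w.png

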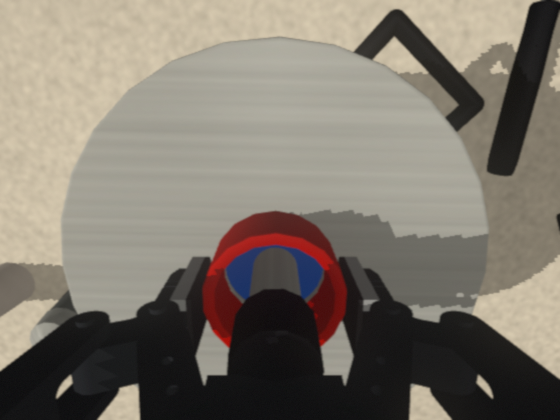

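View pics/m_s.png

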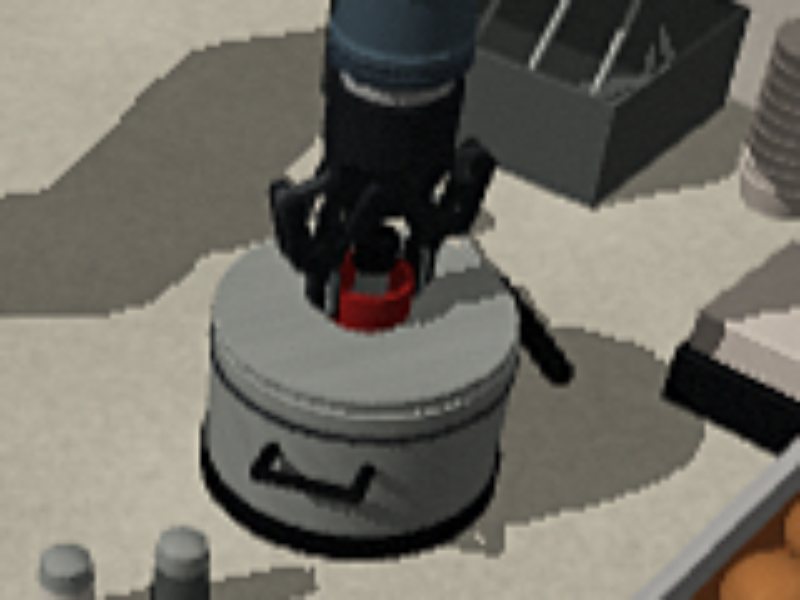

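```bash
python3 -m pendant '[0,0,0.002,0,0,0,0,0,0,0.004,0,0,0,0,0,0,0.008,0,0,0,0,0,0,0.006,0,0,0,0,0,0,0,0,0,0,0]'
python3 - <<'E'
from h import *
im=ctrl.camera('scene');cv2.imwrite('pics/n_s.png',cv2.resize(im[100:230,260:420],(800,600))[:,:,::-1])
print(ctrl.get_obs()['torque'],ctrl.get_obs()['opening'])
E
```

```text
time_s: 16.12
eef_pos: [0.4718, 0.2116, 0.1661]
eef_rot: [0.688, -0.688, 0.164, -0.165]
wrist_force: [0.2, 0.5, -3.3]
opening: 0.618
[-0.0421165   0.01496816  0.02030542] 0.6171686944517033
```

View pics/n_s.png

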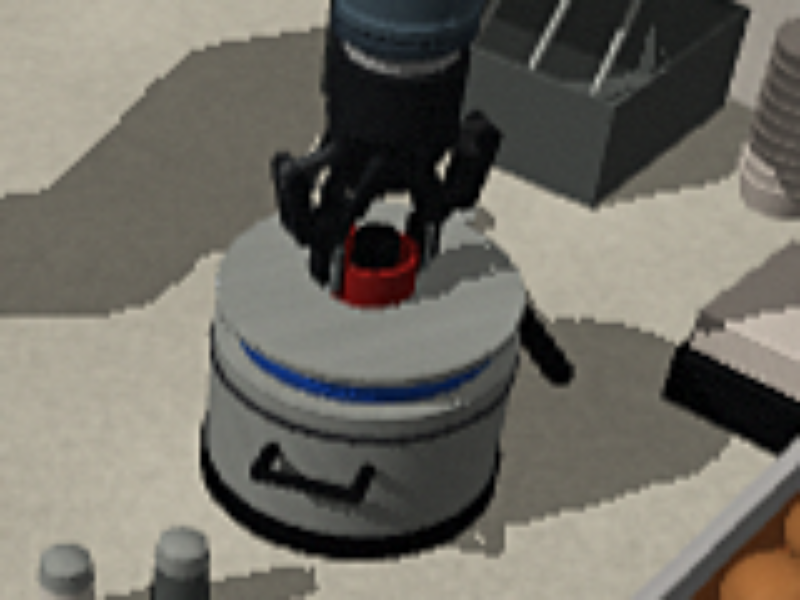

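The outer lid is rising alone and the blue disc stays on the rim. I'll continue to 12 cm.

```bash
python3 -m pendant '[0,0,0.006,0,0,0,0,0,0,0.012,0,0,0,0,0,0,0.018,0,0,0,0,0,0,0.02,0,0,0,0,0,0,0.018,0,0,0,0,0,0,0.013,0,0,0,0,0,0,0.007,0,0,0,0,0,0,0.003,0,0,0,0,0,0,0,0,0,0,0,0,0,0,0,0,0,0,0,0,0,0,0,0,0]'
python3 - <<'E'
from h import *
o=ctrl.get_obs()
im=ctrl.camera('scene');cv2.imwrite('pics/o_s.png',cv2.resize(im[60:230,240:440],(705,600))[:,:,::-1])
z=o['eef_pos'][2]-.0129+.009;P=pose('scene');print('z plate underside',z-.009)
print('scene',fitcircle('scene',im,[.471,.212],z,.094,P))
im=ctrl.camera('wrist');cv2.imwrite('pics/o_w.png',im[:,:,::-1]);P=pose('wrist')
print('wrist',fitcircle('wrist',im,[.471,.212],z,.094,P))
E
```

```text
time_s: 17.55
eef_pos: [0.471, 0.2114, 0.2617]
eef_rot: [-0.688, 0.688, -0.165, 0.164]
wrist_force: [0.3, 0.2, -3.1]
opening: 0.616
z plate underside 0.24884626414765754
scene (array([0.4738, 0.208 , 0.0944]), 67, np.float64(0.00131))
wrist (array([0.4713, 0.2125, 0.0933]), 58, np.float64(0.00055))
```

View pics/o_s.png

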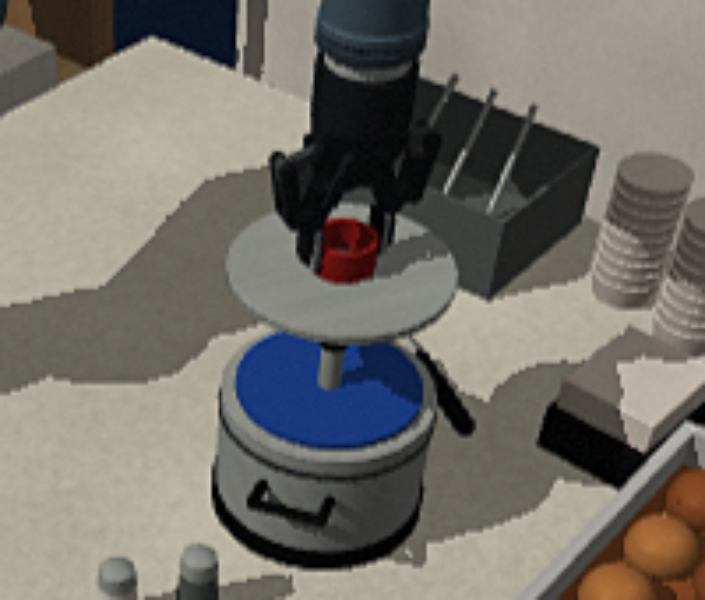

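View pics/o_w.png

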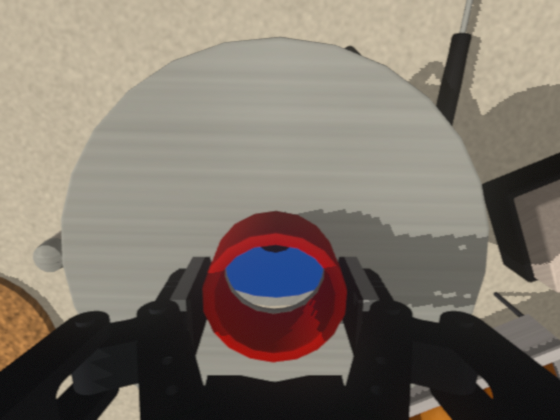

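```bash
python3 -m pendant '[0,0,0.001,0,0,0,0,0,0,0,0,0,0,0,0,0,0,0,0,0,0,0,0,0,0,0,0,0]'
python3 - <<'E'
from bench import ctrl
import numpy as np
o=ctrl.get_obs();print(o['eef_pos'],np.abs(o['dq']).max(),o['opening'])
print(ctrl.hand_in())
E
```

```text
time_s: 18.15
eef_pos: [0.4713, 0.2115, 0.2633]
eef_rot: [-0.688, 0.688, -0.164, 0.164]
wrist_force: [-0.2, -0.6, -3.8]
opening: 0.616
[0.47126294 0.21148553 0.26328823] 0.0011529285849880707 0.615581055880472
the job is handed in; nothing more can be done
None
```

I carried the nested lids to the pot by the black knob, seated them at the expected home height with about 10 N of contact at most, and let go. I then took the red collar and lifted the steel outer lid alone. I handed in at about 18 s, still holding it.

**Last checks:**
- **Outer lid:** the gripper reading puts its underside about 120 mm above the rim. It looks level in the pictures, and the arm was still.
- **Inner lid:** the last pictures show the blue lid flat in the pot's mouth. The wrist carried about 3–4 N, which fits the outer lid's weight alone.
- **Centring:** the wrist camera puts the outer lid within about 1 mm of the pot's axis. The scene camera disagreed, reading about 3 mm off, but the gripper partly hid the lid and that fit was poor.
- **Bystanders:** I never moved near them, and the pictures I viewed show nothing displaced.

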